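# Make up a photo-frame kit

### The job

Make up the set for one photo frame in the kit tray: lay the two clean pale mitred long rails in the two long slots and the two clean pale mitred short rails in the two short slots, one rail to a slot, lying flat on the felt the same way up as they lie now. Leave the knotty rail, the dark rail and the square-ended offcut where they lie, and do not shift the sanding block or the tape measure.

Things in the scene. Friction and masses are not known exactly. Their poses are not given: they have to be found in the camera images.
- long_rail_1: Good long rail: pale clean wood, 150 mm long, 20 wide, 25 high, about 36 g. Origin: centre of its underside; x along it, y across to its longer outer edge, z up. Ends mitred at 45 degrees (inner edge 110 mm long); small rebate (6 x 8 mm) low on the inner side, the sides above it upright. Same as long_rail_2: either may take either long slot, either way round.
- long_rail_2: The other good long rail, same as long_rail_1: pale clean wood, mitred ends, 150 x 20 x 25 mm; same origin and axes.
- short_rail_1: Good short rail: pale clean wood, mitred ends, 110 mm long at the outer edge (70 at the inner), 20 wide, 25 high, about 26 g; section, origin and axes as for long_rail_1. Same as short_rail_2: either may take either short slot, either way round.
- short_rail_2: The other good short rail, same as short_rail_1: pale clean wood, mitred ends, 110 x 20 x 25 mm; same origin and axes.
- knotty_rail: Spoiled long rail, does not belong: pale and mitred like the good long rails, 150 x 20 x 25 mm, but with two dark brown knots and a dark split on its top. Same origin and axes.
- dark_rail: Rail of another frame, does not belong: mitred like the good short rails, 110 x 20 x 25 mm, but of dark red-brown wood. Same origin and axes.
- square_offcut: Offcut, does not belong: pale clean wood, 130 x 20 x 25 mm, ends cut square, no mitres. Origin at the centre of its underside, x along it, z up.
- kit_tray: Fixed low tray 190 (x) x 218 (y) mm, brown rim and 3 ribs (along x, 10 wide) 14 mm high, grey floor 6 mm high. Origin: centre of underside. Four slots along x, 42 mm wide: long (170) centred at x 0, y +26 and +78; short (130) at x -20, y -26 and -78, with a pocket of brass bits on bare wood past their +x end. Rails in slots stand 17 mm over the ribs; fingers do not fit lower: hold rails high.
- sanding_block: Cork sanding block with red-brown paper round its foot, 95 x 52 x 30 mm, loose on the bench. Origin: centre of its underside. To be left where it is.
- tape_measure: Grey tape measure standing loose on the bench, 62 mm long (x), 32 wide, 52 high, its hook at -x. Origin: centre of its underside. To be left where it is.
There are look-alikes about, which are no part of the job. Leave any orange or turquoise look-alike of the short_rail_1 alone.

How it is judged:
By the outcome, as a careful person would: the job done as asked, in the order asked, and still so for the second after the job is handed in, with the robot touching nothing.
It also fails if it takes over 99 s, if anything falls off the work surface, if the arm or the gripper's body presses on something with over 40 N, if the wrist force passes 120 N, or if a joint passes its speed limit or range.

### The arm

A 6-joint arm with a two-finger parallel gripper is mounted at the origin on the work surface. World frame = base frame: x ahead of the robot, y to its left, z up, the work surface at z = 0. Lengths are in m, angles in rad, forces in N, time in s.
With the tool pointing down it reaches from about 0.35 to 0.85 m from the base axis. Payload 8.1 kg.
Tool frame: the origin (TCP) lies between the finger pads; the fingertips stand 8 mm ahead of it and the grasp point (between the pads) lies 11 mm behind it (robot.tip_reach is the y of the fingertips in the tool frame, in m); y points along the fingers, z is the direction in which the jaws open and shut, and the axes are right-handed (so a half turn about y gives the same grasp; the last joint's range is limited). The gripper opens to 93 mm and grips with 3 to 60 N. Pads are 15 mm wide; open, the fingers measure 128 mm over their backs; the gripper's body (75 mm by 188 mm) begins 65 mm behind the grasp point.
Start: joints at [1.033, 0.13, 1.488, -0, 1.523, -0.085], TCP at [0.262, 0.54, 0.227] pointing down, gripper open.
Joint ranges: [-2.96, 2.96], [-0.89, 2.26], [0.02, 2.5], [-1.34, 4.48], [0, 2.73], [-2.66, 2.66]. Speed limits (rad/s): [2.39, 2.39, 2.79, 3.14, 3.14, 3.14].

### API

Orientations are given as a rotation vector (axis times angle).
In Python, from plant import robot gives the robot as it stands.
- The arm moves only by the tool carry_out, never from a script. Its argument "increments" is a list of rows, each an object with "linear": the shift along the tool's x, y, z in m, a list of three; "yaw": the turn about the tool's y in rad. A call has 1 to 5 rows; each row is the pose to reach, as a shift and turn from the pose measured when the call began, along the tool's axes at that moment; what a row does not reach only later rows make up. A row lasts 1/8 s, in which the tool goes at most 62.5 mm and 10.7 degrees, less where a joint would pass 70% of its speed; a pose out of reach is approached as far as the arm can. A call with a gripper value outside its range is refused whole. "gripper" is the opening, from 0 (shut) to 1 (fully open), set as the call begins (left out, the last holds). The fingers move at their own pace and stop on an object; "newtons" is the grip in N (left out, the last holds). Time passes only in rows, so rows that repeat a pose let the fingers close. It gives the time, the measured TCP pose, the force and the opening at its end, in the units of the state.
- robot.read_state(): the state, without advancing time (a new reading comes with each control period).
- robot.read_camera(name): name is "scene" or "top"; returns the picture (384x512x3 uint8, blue, green, red); there is no depth.
- robot.camera_params(name): a dict with "fov_y" (degrees; the focal length in pixels is half the picture's height over the tangent of half this angle, whatever the lens; pixels are square), "cx", "cy" (the principal point, pixels), "k1" (the pictures are not rectified: a ray, as slopes to the right and down, at radius r is drawn at 1 + k1 r^2 times it, then the intrinsics apply), "R" (3x3) and "t" (3): a world point X has camera coordinates R X + t. Camera axes: x right, y down, z forward; pixel columns grow to the right and rows downward; lengths in m; the calibration is good to about 2 mm. A picture is of the moment at which its call begins. camera_params takes no time and is no camera call.
- robot.close_job(): hands the job in, once; it reports no verdict.
The state is a dict: "t": time; "q": joint angles; "dq": joint speeds; "joint_torque": joint torques, N m; "tool_pos": TCP position; "orientation": TCP orientation; "force": force on the tool from outside, world axes, zero at the start; "wrist_torque": the same for the moment, N m; "opening": finger opening in m.
Only numpy, scipy, OpenCV 4.12 (cv2) and the standard library are available. Lean on these libraries where they do the work, as an engineer would, in place of code of your own. Each camera call takes 0.05 s, during which the arm holds its last target.

## Working session

There is one attempt and no reset: what is moved stays moved. The work goes in short steps, Python scripts to look and compute and a tool call to move; the robot and the scene stay as the last step left them, time stands still between calls to the robot, and variables do not carry over. Pictures are saved under pics/ and viewed, and the job is handed in when it is done.

Besides the shell and the picture viewer there is one more tool, called as name(argument=value, ...), one argument or row to a line, values as JSON. carry_out: Moves the arm, as the interface text tells. Its arguments: {"type":"object","properties":{"increments":{"type":"array","items":{"type":"object","properties":{"linear":{"type":"array","items":{"type":"number"}},"yaw":{"type":"number"}}}},"gripper":{"type":"number"},"newtons":{"type":"number"}},"required":["increments"]}

```bash
ls; mkdir -p pics
python3 - <<'E'
from plant import robot
import cv2
for n in("scene","top"):
    im=robot.read_camera(n); cv2.imwrite(f"pics/{n}0.png",im)
    p=robot.camera_params(n); print(n,p)
print(robot.read_state()); print(robot.tip_reach)
E
```

```text
pics
scene {'fov_y': 52.2991297846912, 'cx': 249.13613413553384, 'cy': 188.01472280738184, 'k1': -0.08294858615792602, 'R': array([[ 0.25801342,  0.96613967, -0.00179235],
       [ 0.55509543, -0.14975946, -0.81819384],
       [-0.79075795,  0.21011007, -0.57493967]]), 't': array([-0.13319367, -0.22063089,  1.31328954])}
top {'fov_y': 43.874874636672274, 'cx': 255.17693097277504, 'cy': 197.52233824645228, 'k1': -0.09800454739486957, 'R': array([[-0.00373427, -0.99999162,  0.00167728],
       [-0.99666609,  0.00358514, -0.08150978],
       [ 0.08150308, -0.00197607, -0.99667113]]), 't': array([-0.00696692,  0.44826153,  1.13294016])}
{'t': 0.1, 'q': array([ 1.03260159e+00,  1.31098466e-01,  1.48916236e+00,  3.60576943e-05,
        1.52300253e+00, -8.53962646e-02]), 'dq': array([ 5.80554242e-05, -9.03265722e-04, -2.02313615e-03, -6.39130390e-04,
        2.71542143e-04,  9.31518786e-04]), 'joint_torque': array([ 1.43626978e-03, -5.61345077e+01, -4.93094766e+01,  7.69972382e-02,
        2.93808512e-02, -6.16177999e-05]), 'tool_pos': array([0.26219967, 0.53912285, 0.22568908]), 'orientation': array([-1.54305971,  0.35558753, -0.3547224 ]), 'force': array([ 0.608576  , -0.50197917,  0.24341243]), 'wrist_torque': array([ 0.03802071, -0.00785076,  0.04023662]), 'opening': 0.0929977167000034}
0.008
```

View pics/top0.png

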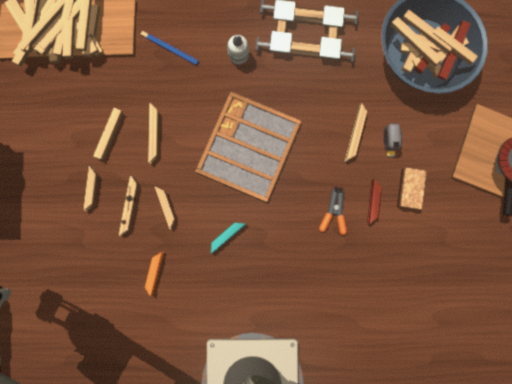

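View pics/scene0.png

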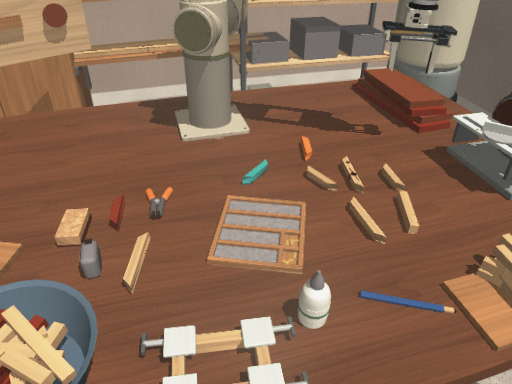

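Run:
```python
import cv2,numpy as np
im=cv2.imread("pics/top0.png")
a=cv2.resize(im[95:245,75:190],None,fx=4,fy=4,interpolation=cv2.INTER_CUBIC)
b=cv2.resize(im[85:235,330:405],None,fx=4,fy=4,interpolation=cv2.INTER_CUBIC)
cv2.imwrite("pics/c1.png",np.hstack([a,b]))
s=cv2.imread("pics/scene0.png")
cv2.imwrite("pics/c2.png",cv2.resize(s[130:260,280:430],None,fx=5,fy=4.6,interpolation=cv2.INTER_CUBIC))
cv2.imwrite("pics/c3.png",cv2.resize(im[85:210,190:310],None,fx=4.8,fy=4.8,interpolation=cv2.INTER_CUBIC))
```

```text
(no output)
```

View pics/c1.png

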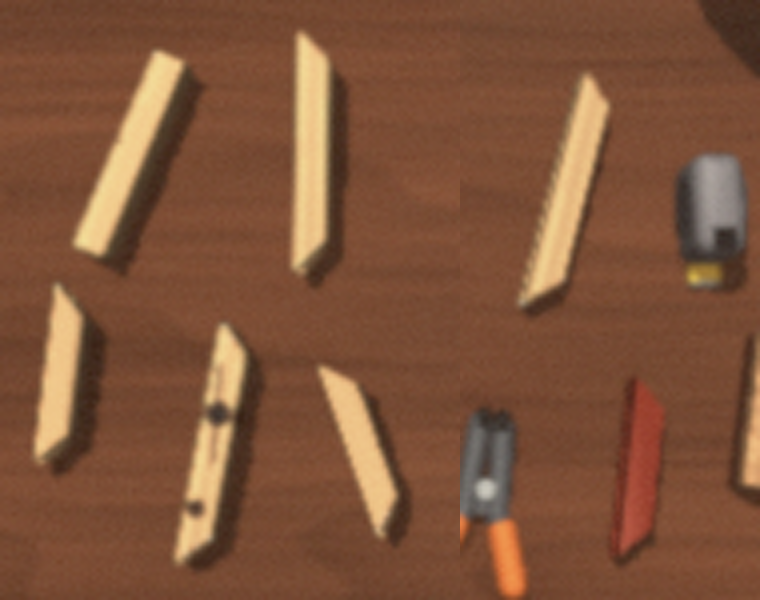

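View pics/c2.png

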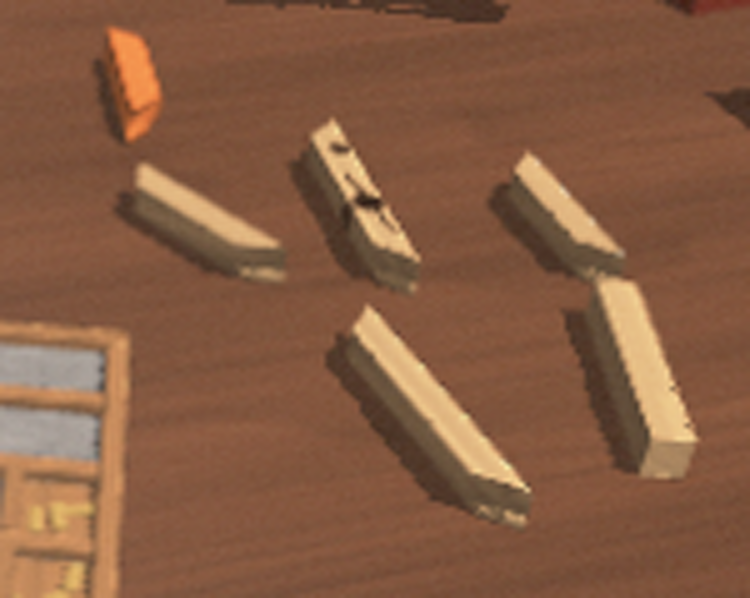

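View pics/c3.png

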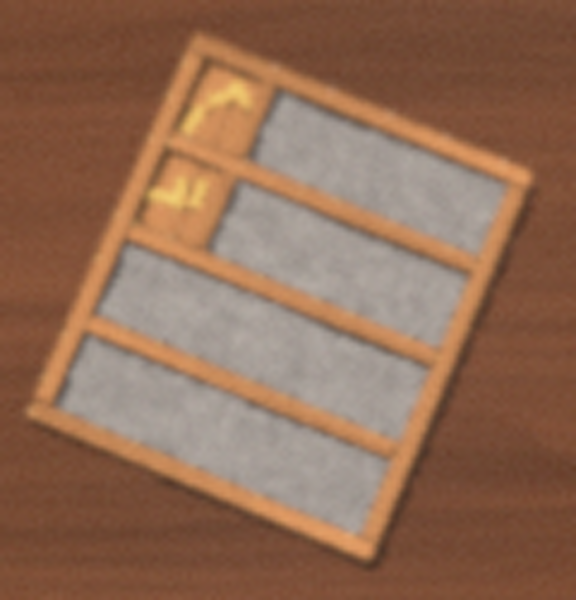

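```bash
cat > h.py <<'E'
import numpy as np,cv2
from scipy.spatial.transform import Rotation as Ro
from plant import robot
P={n:robot.camera_params(n) for n in("top","scene")}
def f(n): return 192/np.tan(np.radians(P[n]["fov_y"]/2))
def proj(X,n="top"):
    p=P[n]; c=np.atleast_2d(X)@p["R"].T+p["t"]; s=c[:,:2]/c[:,2:]; r2=(s**2).sum(1,keepdims=True)
    return s*(1+p["k1"]*r2)*f(n)+[p["cx"],p["cy"]]
def unproj(uv,z,n="top"):
    p=P[n]; d=(np.atleast_2d(uv)-[p["cx"],p["cy"]])/f(n); s=d.copy()
    for _ in range(20): s=d/(1+p["k1"]*(s**2).sum(1,keepdims=True))
    ray=np.c_[s,np.ones(len(s))]@p["R"]; C=-p["R"].T@p["t"]
    return (C+ray*((z-C[2])/ray[:,2:]))[:,:2]
def pose2(xy,a,pts):
    c,s=np.cos(a),np.sin(a); return np.asarray(pts)@np.array([[c,s],[-s,c]])+xy
def rail(L,z): return None
def plan(x,y,z,ang=None):
    """increments from present to TCP x,y,z with jaw axis (tool z) along world angle ang (mod pi)"""
    s=robot.read_state(); R=Ro.from_rotvec(s["orientation"]).as_matrix()
    lin=R.T@(np.array([x,y,z])-s["tool_pos"])
    out=[]
    if ang is not None:
        t=R.T@np.array([np.cos(ang),np.sin(ang),0])  # tool-frame; Ry(yaw) z = (sin,0,cos)
        yaw=np.arctan2(t[0],t[2]); out=[yaw, yaw-np.sign(yaw)*np.pi]
    print("t %.2f q6 %.2f lin %s dist %.3f yaw %s  tcp %s R_y %s open %.3f F %s"%(s["t"],s["q"][5],lin.round(4),np.linalg.norm(lin),np.round(out,3),s["tool_pos"].round(4),R[:,1].round(3),s["opening"],s["force"].round(1)))
E
cat > meas.py <<'E'
from h import *
import sys
im=cv2.imread(sys.argv[1])
hsv=cv2.cvtColor(im,cv2.COLOR_BGR2HSV)
m=((hsv[...,2]>165)&(hsv[...,0]<30)&(hsv[...,1]>50)).astype(np.uint8)
n,l,st,ce=cv2.connectedComponentsWithStats(m)
big=cv2.resize(im,None,fx=4,fy=4,interpolation=cv2.INTER_CUBIC)
for name,u,v,L in[("LA",153,134,.15),("LB",357,132,.15),("SA",91,189,.11),("SB",165,207,.11)]:
    i=l[v,u]; ys,xs=np.where(l==i); w=unproj(np.c_[xs,ys],.025); c=w.mean(0)
    e,V=np.linalg.eigh(np.cov((w-c).T)); d=V[:,1]; d=d*np.sign(d[0]); nrm=np.array([-d[1],d[0]])
    q=np.c_[(w-c)@d,(w-c)@nrm]
    q2=(q[:,0]**2*q[:,1]).sum()   # >0: longer side at +nrm
    sg=np.sign(q2); a=np.arctan2(d[1],d[0])+(0 if sg>0 else np.pi)
    print(name,st[i],"c",c.round(4),"x-angle",round(a,3),"ext",np.ptp(q,axis=0).round(3))
    h=L/2; T=pose2(c,a,[[-h,.01],[h,.01],[h-.02,-.01],[-h+.02,-.01]])
    for z,col in((.025,(0,255,0)),(0,(255,0,0))):
        uv=proj(np.c_[T,np.full(4,z)]); cv2.polylines(big,[((uv+.5)*4-.5).round().astype(int)],True,col,1)
# tray, corners clicked from crop (x/4.8+190,y/4.8+85)
cor=np.array([[197,35],[532,175],[370,562],[28,410]])/4.8+[190,85]
w=unproj(cor,.014); print("tray corners",w.round(4).tolist()); c=w.mean(0)
ty=(w[3]-w[0])+(w[2]-w[1]); tx=(w[0]-w[1])+(w[3]-w[2])
print(np.linalg.norm(tx)/2,np.linalg.norm(ty)/2)
a=np.angle(np.exp(1j*np.arctan2(tx[1],tx[0]))+np.exp(1j*(np.arctan2(ty[1],ty[0])-np.pi/2)))
print("tray",c.round(4),a.round(4))
def pl(p,z,col):
    uv=proj(np.c_[pose2(c,a,p),np.full(len(p),z)]); cv2.polylines(big,[((uv+.5)*4-.5).round().astype(int)],True,col,1)
pl([[-.095,-.109],[.095,-.109],[.095,.109],[-.095,.109]],.014,(0,255,0))
for x,y,L in((0,.026,.17),(0,.078,.17),(-.02,-.026,.13),(-.02,-.078,.13)):
    pl([[x-L/2,y-.021],[x+L/2,y-.021],[x+L/2,y+.021],[x-L/2,y+.021]],.006,(255,255,0)); print("slot",pose2(c,a,[[x,y]]).round(4))
cv2.imwrite("pics/o1.png",big[360:960,300:1100]);cv2.imwrite("pics/o2.png",big[300:900,800:1600])
E
python3 meas.py pics/top0.png
```

```text
LA [148 103   9  60 440] c [0.6084 0.2428] x-angle -0.0 ext [0.147 0.02 ]
LB [345 104  22  57 461] c [ 0.606  -0.2564] x-angle -0.296 ext [0.147 0.022]
SA [ 84 166  11  44 296] c [0.4733 0.3957] x-angle -0.089 ext [0.106 0.02 ]
SB [155 187  19  42 305] c [0.428 0.209] x-angle 0.346 ext [0.106 0.019]
tray corners [[0.7108, 0.0503], [0.6363, -0.1219], [0.4374, -0.0374], [0.5154, 0.1359]]
0.1888155845576841 0.21467057334787767
tray [0.575  0.0067] 1.1593
slot [[0.5511 0.0171]]
slot [[0.5035 0.0379]]
slot [[ 0.5908 -0.022 ]]
slot [[ 0.6385 -0.0428]]
```

View pics/o1.png

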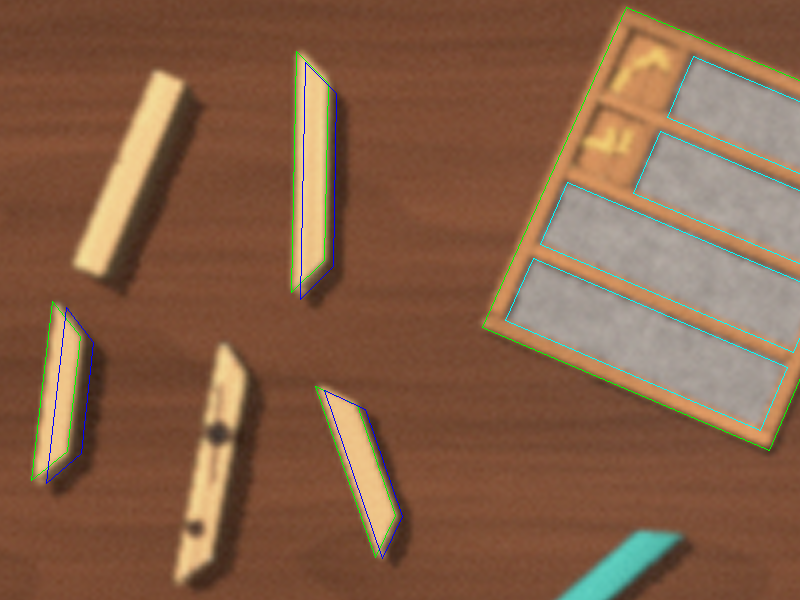

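View pics/o2.png

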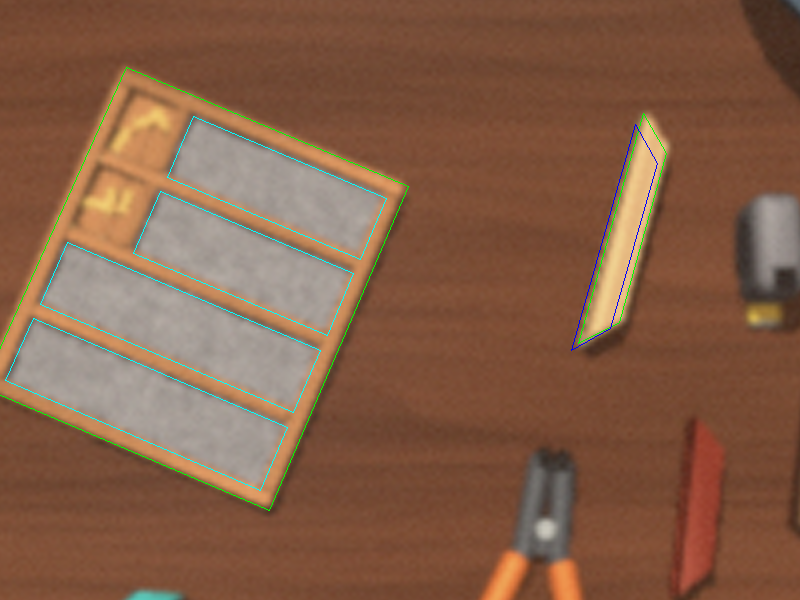

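```bash
python3 -c "
from h import *
plan(.608,.243,.12,1.571)"
```

```text
t 0.10 q6 -0.09 lin [ 0.4405  0.1058 -0.1148] dist 0.467 yaw [-0.453  2.689]  tcp [0.2622 0.5391 0.2257] R_y [-0.001 -0.001 -1.   ] open 0.093 F [ 0.6 -0.5  0.2]
```

carry_out(
  increments=[
    {"linear": [0.055,0.013,-0.014],"yaw": -0.1},
    {"linear": [0.11,0.026,-0.029],"yaw": -0.2},
    {"linear": [0.165,0.04,-0.043],"yaw": -0.3},
    {"linear": [0.22,0.053,-0.057],"yaw": -0.4},
    {"linear": [0.275,0.066,-0.072],"yaw": -0.453},
  ],
  gripper=0.6,
  newtons=20,
)

```text
t: 0.72
tool_pos: [0.4789, 0.3525, 0.1589]
orientation: [-1.572, -0.001, 0.003]
force: [0.2, 0.7, -0.1]
opening: 0.0559
```

```bash
python3 -c "
from h import *
plan(.608,.243,.07,1.571)"
```

```text
t 0.72 q6 -1.02 lin [ 0.1289  0.0889 -0.1097] dist 0.191 yaw [ 3.000e-03 -3.139e+00]  tcp [0.4789 0.3525 0.1589] R_y [-0.001 -0.002 -1.   ] open 0.056 F [ 0.2  0.7 -0.1]
```

carry_out(
  increments=[
    {"linear": [0.043,0.025,-0.037]},
    {"linear": [0.086,0.055,-0.073]},
    {"linear": [0.129,0.084,-0.11]},
    {"linear": [0.129,0.089,-0.11]},
    {"linear": [0.129,0.089,-0.11]},
  ],
)

```text
$.increments[0]: bad value
```

```bash
python3 -c "
from h import *
plan(.608,.243,.02,1.571)"
```

```text
t 0.72 q6 -1.02 lin [ 0.129   0.1389 -0.1096] dist 0.219 yaw [ 3.000e-03 -3.139e+00]  tcp [0.4789 0.3525 0.1589] R_y [-0.001 -0.002 -1.   ] open 0.056 F [ 0.2  0.7 -0.1]
```

Yaw is required in each row.

carry_out(
  increments=[
    {"linear": [0.043,0.025,-0.037],"yaw": 0},
    {"linear": [0.086,0.055,-0.073],"yaw": 0},
    {"linear": [0.129,0.084,-0.11],"yaw": 0},
    {"linear": [0.129,0.089,-0.11],"yaw": 0},
    {"linear": [0.129,0.089,-0.11],"yaw": 0},
  ],
)

```text
t: 1.35
tool_pos: [0.6072, 0.2424, 0.0687]
orientation: [-1.573, 0.002, 0.004]
force: [-0.6, -0.2, 0.5]
opening: 0.0555
```

```bash
python3 -c "
from h import *
cv2.imwrite('pics/s1.png',cv2.resize(robot.read_camera('scene')[120:280,250:450],None,fx=4,fy=3.7))
plan(.608,.243,.02,1.571)"
```

```text
t 1.40 q6 -1.27 lin [ 0.0007  0.0498 -0.0002] dist 0.050 yaw [ 3.000e-03 -3.139e+00]  tcp [0.6074 0.2433 0.0698] R_y [-0.002 -0.001 -1.   ] open 0.056 F [0.3 0.  0.3]
```

View pics/s1.png

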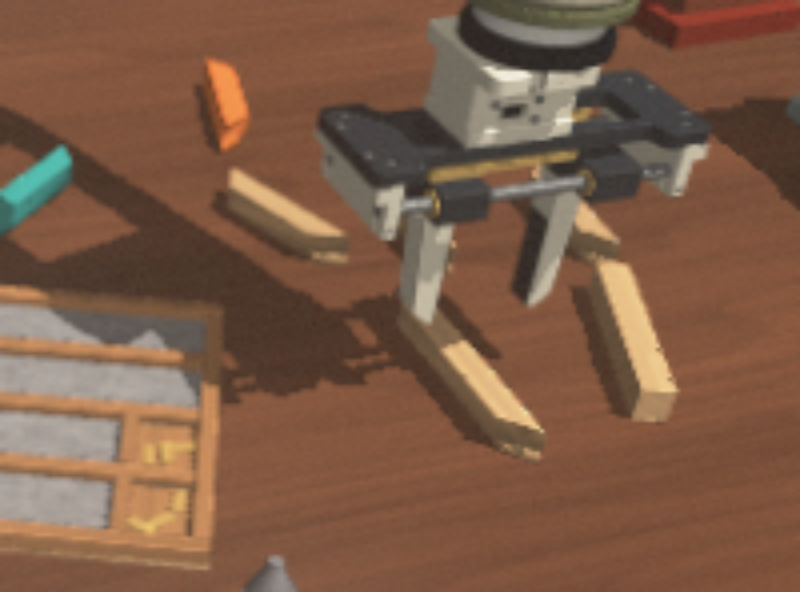

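The gripper (picture centre, jaws at about (425,300) and (535,290)) is above long rail A at (475,380), jaws across it. Descending and closing.

carry_out(
  increments=[
    {"linear": [0.0,0.025,0],"yaw": 0},
    {"linear": [0.0005,0.045,0],"yaw": 0},
    {"linear": [0.0005,0.05,0],"yaw": 0},
    {"linear": [0.0005,0.05,0],"yaw": 0},
  ],
)

```text
t: 1.9
tool_pos: [0.6074, 0.2436, 0.0198]
orientation: [-1.572, -0.001, 0.005]
force: [0.0, 0.3, 0.1]
opening: 0.0559
```

carry_out(
  increments=[
    {"linear": [0,0,0],"yaw": 0},
    {"linear": [0,0,0],"yaw": 0},
    {"linear": [0,0,0],"yaw": 0},
    {"linear": [0,0,0],"yaw": 0},
    {"linear": [0,0,0],"yaw": 0},
  ],
  gripper=0,
)

```text
t: 2.52
tool_pos: [0.6076, 0.2435, 0.0201]
orientation: [-1.572, -0.001, 0.005]
force: [-0.4, -0.7, 1.4]
opening: 0.0195
```

```bash
python3 -c "
from h import *
plan(.608,.243,.08,1.571)"
```

```text
t 2.52 q6 -1.27 lin [ 0.0003 -0.0599 -0.0006] dist 0.060 yaw [ 3.000e-03 -3.138e+00]  tcp [0.6076 0.2435 0.0201] R_y [-0.002 -0.002 -1.   ] open 0.020 F [-0.4 -0.7  1.4]
```

carry_out(
  increments=[
    {"linear": [0,-0.03,0],"yaw": 0},
    {"linear": [0,-0.06,0],"yaw": 0},
    {"linear": [0,-0.07,0],"yaw": 0},
  ],
)

```text
t: 2.9
tool_pos: [0.6091, 0.2441, 0.0925]
orientation: [-1.571, -0.004, 0.002]
force: [0.1, 1.6, -0.1]
opening: 0.0196
```

```bash
python3 -c "
from h import *
plan(.5035,.038,.085,2.730)"
```

```text
t 2.90 q6 -1.27 lin [-0.1064  0.0075 -0.2057] dist 0.232 yaw [-1.156  1.986]  tcp [0.6091 0.2441 0.0925] R_y [ 0.001 -0.    -1.   ] open 0.020 F [ 0.1  1.6 -0.1]
```

carry_out(
  increments=[
    {"linear": [-0.01,0,-0.02],"yaw": 0.17},
    {"linear": [-0.02,0,-0.04],"yaw": 0.34},
    {"linear": [-0.03,0,-0.06],"yaw": 0.51},
    {"linear": [-0.04,0,-0.08],"yaw": 0.68},
    {"linear": [-0.05,0,-0.1],"yaw": 0.85},
  ],
)

```text
t: 3.52
tool_pos: [0.5585, 0.1432, 0.0913]
orientation: [-1.467, 0.666, -0.666]
force: [-0.1, -0.0, -0.7]
opening: 0.0196
```

```bash
python3 -c "
from h import *
plan(.5035,.038,.085,2.730)"
```

```text
t 3.52 q6 -0.56 lin [ 0.043   0.0064 -0.1107] dist 0.119 yaw [-2.011  1.13 ]  tcp [0.5585 0.1432 0.0913] R_y [-0.    -0.001 -1.   ] open 0.020 F [-0.1 -0.  -0.7]
```

carry_out(
  increments=[
    {"linear": [0.006,0,-0.016],"yaw": 0.17},
    {"linear": [0.012,0,-0.032],"yaw": 0.34},
    {"linear": [0.019,0,-0.048],"yaw": 0.51},
    {"linear": [0.025,0,-0.064],"yaw": 0.68},
    {"linear": [0.031,0,-0.08],"yaw": 0.85},
  ],
)

```text
t: 4.15
tool_pos: [0.5178, 0.0667, 0.0903]
orientation: [-1.143, 1.31, -1.309]
force: [-0.2, 0.2, -0.4]
opening: 0.0199
```

```bash
python3 -c "
from h import *
plan(.5035,.038,.085,2.730)"
```

```text
t 4.15 q6 0.17 lin [ 0.0304  0.0054 -0.0102] dist 0.032 yaw [-2.867  0.275]  tcp [0.5178 0.0667 0.0903] R_y [-0.002 -0.001 -1.   ] open 0.020 F [-0.2  0.2 -0.4]
```

carry_out(
  increments=[
    {"linear": [0.018,0,-0.006],"yaw": 0.15},
    {"linear": [0.03,0.0,-0.01],"yaw": 0.275},
    {"linear": [0.03,0.01,-0.01],"yaw": 0.275},
    {"linear": [0.03,0.02,-0.01],"yaw": 0.275},
    {"linear": [0.03,0.03,-0.01],"yaw": 0.275},
  ],
)

```text
t: 4.78
tool_pos: [0.5033, 0.0388, 0.059]
orientation: [-0.989, 1.506, -1.504]
force: [-0.1, 0.0, -1.0]
opening: 0.0194
```

```bash
python3 -c "
from h import *
plan(.5035,.038,.0265,2.730)
cv2.imwrite('pics/s2.png',cv2.resize(robot.read_camera('scene')[120:280,180:380],None,fx=4,fy=3.7))"
```

```text
t 4.78 q6 0.39 lin [0.0006 0.0325 0.0006] dist 0.032 yaw [-3.14e+00  2.00e-03]  tcp [0.5033 0.0388 0.059 ] R_y [-0.003 -0.001 -1.   ] open 0.019 F [-0.1  0.  -1. ]
```

View pics/s2.png

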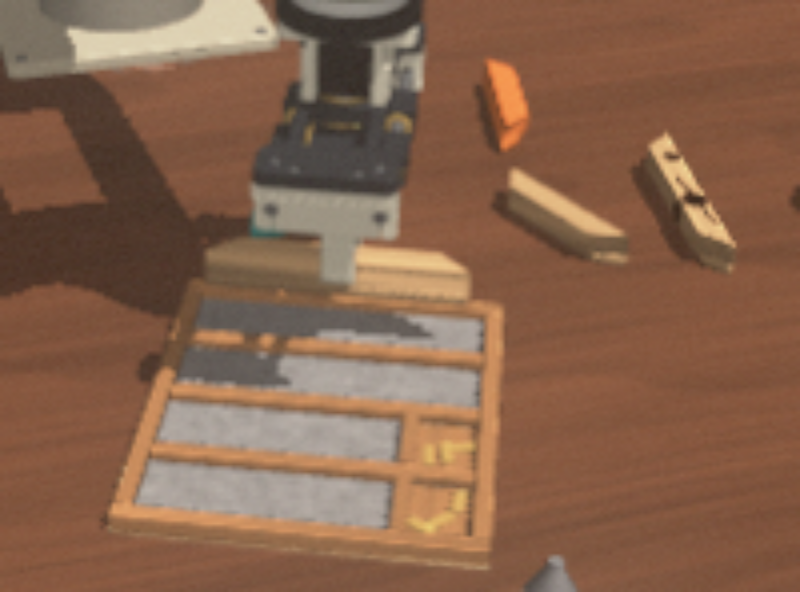

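Rail A hangs level over the nearest (outer long) slot, spanning about (205–470, 260), aligned with the slot at (200–485, 320). Lowering.

carry_out(
  increments=[
    {"linear": [0.0006,0.015,0.0005],"yaw": 0},
    {"linear": [0.0006,0.026,0.0005],"yaw": 0},
    {"linear": [0.0006,0.031,0.0005],"yaw": 0},
    {"linear": [0.0006,0.0325,0.0005],"yaw": 0},
    {"linear": [0.0006,0.0325,0.0005],"yaw": 0},
  ],
)

```text
t: 5.45
tool_pos: [0.5027, 0.038, 0.0256]
orientation: [-0.991, 1.507, -1.504]
force: [-1.8, 0.8, 3.8]
opening: 0.0197
```

carry_out(
  increments=[
    {"linear": [0,0,0],"yaw": 0},
    {"linear": [0,0,0],"yaw": 0},
    {"linear": [0,0,0],"yaw": 0},
  ],
  gripper=0.4,
)

```text
t: 5.82
tool_pos: [0.5027, 0.038, 0.0255]
orientation: [-0.991, 1.507, -1.504]
force: [0.8, 1.0, -0.1]
opening: 0.0365
```

carry_out(
  increments=[
    {"linear": [0,-0.02,0],"yaw": 0},
    {"linear": [0,-0.05,0],"yaw": 0},
    {"linear": [0,-0.09,0],"yaw": 0},
    {"linear": [0,-0.11,0],"yaw": 0},
  ],
)

```text
t: 6.32
tool_pos: [0.5043, 0.038, 0.138]
orientation: [-0.988, 1.505, -1.505]
force: [-0.2, 0.2, 0.6]
opening: 0.0369
```

```bash
python3 -c "
from h import *
plan(.606,-.2564,.08,-.296+1.571)"
```

```text
t 6.33 q6 0.38 lin [0.2294 0.0581 0.2107] dist 0.317 yaw [-1.685  1.457]  tcp [0.5043 0.038  0.138 ] R_y [-0.001 -0.001 -1.   ] open 0.037 F [-0.2  0.2  0.6]
```

carry_out(
  increments=[
    {"linear": [0.03,0,0.028],"yaw": 0.17},
    {"linear": [0.06,0,0.055],"yaw": 0.34},
    {"linear": [0.09,0,0.083],"yaw": 0.51},
    {"linear": [0.12,0,0.11],"yaw": 0.68},
    {"linear": [0.15,0,0.138],"yaw": 0.85},
  ],
  gripper=0.6,
)

```text
t: 6.95
tool_pos: [0.5714, -0.1558, 0.1379]
orientation: [-0.318, 2.057, -2.058]
force: [-0.0, 0.2, -0.3]
opening: 0.056
```

```bash
python3 -c "
from h import *
plan(.606,-.2564,.08,-.296+1.571)"
```

```text
t 6.95 q6 0.91 lin [-0.0029  0.0579  0.1063] dist 0.121 yaw [-2.541  0.601]  tcp [ 0.5714 -0.1558  0.1379] R_y [-0.001 -0.001 -1.   ] open 0.056 F [-0.   0.2 -0.3]
```

carry_out(
  increments=[
    {"linear": [-0.001,0.01,0.03],"yaw": 0.17},
    {"linear": [-0.002,0.02,0.06],"yaw": 0.34},
    {"linear": [-0.003,0.03,0.09],"yaw": 0.51},
    {"linear": [-0.003,0.045,0.106],"yaw": 0.601},
    {"linear": [-0.003,0.058,0.106],"yaw": 0.601},
  ],
)

```text
t: 7.58
tool_pos: [0.6059, -0.257, 0.0789]
orientation: [-0.306, -2.061, 2.062]
force: [-0.8, -0.1, -0.1]
opening: 0.0559
```

```bash
python3 -c "
from h import *
cv2.imwrite('pics/t2.png',cv2.resize(robot.read_camera('top')[70:220,190:390],None,fx=4,fy=4))
plan(.606,-.2564,.02,-.296+1.571)"
```

```text
t 7.62 q6 1.39 lin [-0.0019  0.0566  0.0004] dist 0.057 yaw [-3.14e+00  1.00e-03]  tcp [ 0.6046 -0.2555  0.0766] R_y [-0.005  0.001 -1.   ] open 0.056 F [-1.6  0.1 -1.3]
```

View pics/t2.png

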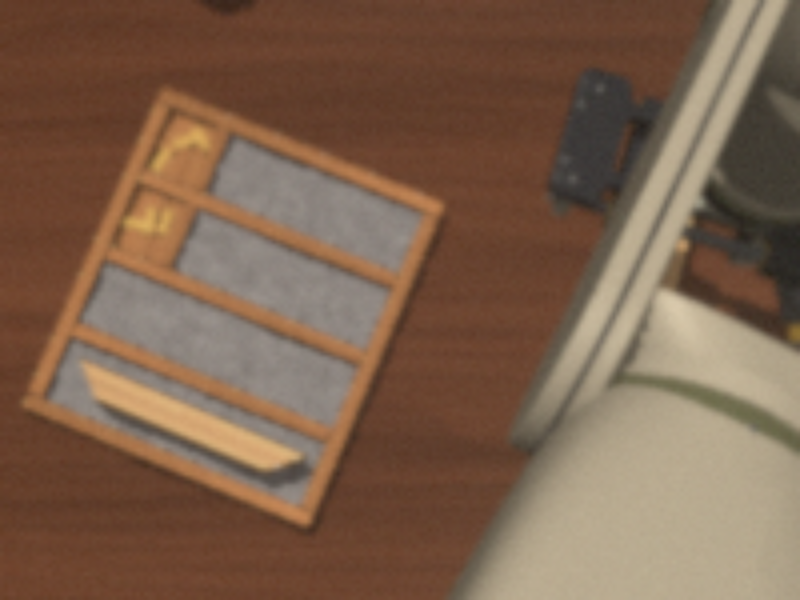

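Rail A lies well inside the outer long slot, from (85,370) to (300,460). Descending on rail B.

carry_out(
  increments=[
    {"linear": [-0.001,0.025,0],"yaw": 0},
    {"linear": [-0.001,0.045,0],"yaw": 0},
    {"linear": [-0.001,0.056,0],"yaw": 0},
    {"linear": [-0.001,0.0565,0],"yaw": 0},
  ],
)

```text
t: 8.12
tool_pos: [0.6047, -0.2551, 0.0192]
orientation: [-0.298, -2.062, 2.06]
force: [0.5, -1.1, -0.0]
opening: 0.0561
```

carry_out(
  increments=[
    {"linear": [0,0,0],"yaw": 0},
    {"linear": [0,0,0],"yaw": 0},
    {"linear": [0,0,0],"yaw": 0},
    {"linear": [0,0,0],"yaw": 0},
    {"linear": [0,0,0],"yaw": 0},
  ],
  gripper=0,
)

```text
t: 8.75
tool_pos: [0.6049, -0.2552, 0.0196]
orientation: [-0.299, -2.062, 2.06]
force: [-0.4, -0.5, 2.1]
opening: 0.0199
```

carry_out(
  increments=[
    {"linear": [0,-0.03,0],"yaw": 0},
    {"linear": [0,-0.06,0],"yaw": 0},
    {"linear": [0,-0.08,0],"yaw": 0},
  ],
)

```text
t: 9.12
tool_pos: [0.6059, -0.2556, 0.1012]
orientation: [-0.3, -2.062, 2.061]
force: [-0.3, -0.1, 0.1]
opening: 0.0195
```

```bash
python3 -c "
from h import *
plan(.5511,.0171,.095,2.730)"
```

```text
t 9.12 q6 1.39 lin [ 0.1313  0.0068 -0.2452] dist 0.278 yaw [ 1.689 -1.453]  tcp [ 0.6059 -0.2556  0.1012] R_y [-0.004  0.001 -1.   ] open 0.020 F [-0.3 -0.1  0.1]
```

carry_out(
  increments=[
    {"linear": [0.018,0,-0.033],"yaw": -0.17},
    {"linear": [0.036,0,-0.066],"yaw": -0.34},
    {"linear": [0.054,0,-0.1],"yaw": -0.51},
    {"linear": [0.072,0,-0.133],"yaw": -0.68},
    {"linear": [0.09,0,-0.166],"yaw": -0.85},
  ],
)

```text
t: 9.75
tool_pos: [0.5672, -0.0694, 0.1014]
orientation: [-0.554, 1.907, -1.902]
force: [0.4, -0.4, -0.5]
opening: 0.0194
```

```bash
python3 -c "
from h import *
plan(.5511,.0171,.095,2.730)"
```

```text
t 9.75 q6 0.80 lin [-0.0325  0.0066 -0.0818] dist 0.088 yaw [ 2.544 -0.597]  tcp [ 0.5672 -0.0694  0.1014] R_y [-0.005  0.001 -1.   ] open 0.019 F [ 0.4 -0.4 -0.5]
```

carry_out(
  increments=[
    {"linear": [-0.01,0,-0.025],"yaw": -0.17},
    {"linear": [-0.02,0,-0.05],"yaw": -0.34},
    {"linear": [-0.03,0,-0.075],"yaw": -0.51},
    {"linear": [-0.0325,0.007,-0.082],"yaw": -0.597},
    {"linear": [-0.0325,0.025,-0.082],"yaw": -0.597},
  ],
)

```text
t: 10.38
tool_pos: [0.5516, 0.0178, 0.0768]
orientation: [-0.987, 1.508, -1.504]
force: [-0.4, -0.1, -0.5]
opening: 0.0194
```

```bash
python3 -c "
from h import *
plan(.5511,.0171,.0265,2.730)"
```

```text
t 10.38 q6 0.35 lin [ 0.0009  0.0503 -0.    ] dist 0.050 yaw [-3.141  0.   ]  tcp [0.5516 0.0178 0.0768] R_y [-0.003  0.001 -1.   ] open 0.019 F [-0.4 -0.1 -0.5]
```

carry_out(
  increments=[
    {"linear": [-0.0005,0.02,0],"yaw": 0},
    {"linear": [-0.0005,0.035,0],"yaw": 0},
    {"linear": [-0.0005,0.046,0],"yaw": 0},
    {"linear": [-0.0005,0.05,0],"yaw": 0},
    {"linear": [-0.0005,0.05,0],"yaw": 0},
  ],
)

```text
t: 11.0
tool_pos: [0.5518, 0.0182, 0.0268]
orientation: [-0.987, 1.508, -1.504]
force: [0.2, 0.9, -0.6]
opening: 0.0196
```

carry_out(
  increments=[
    {"linear": [0,0,0],"yaw": 0},
    {"linear": [0,0,0],"yaw": 0},
    {"linear": [0,0,0],"yaw": 0},
  ],
  gripper=0.36,
)

```text
t: 11.38
tool_pos: [0.5521, 0.0182, 0.0273]
orientation: [-0.986, 1.508, -1.504]
force: [-0.0, 0.3, 0.1]
opening: 0.0334
```

carry_out(
  increments=[
    {"linear": [0,-0.02,0],"yaw": 0},
    {"linear": [0,-0.05,0],"yaw": 0},
    {"linear": [0,-0.09,0],"yaw": 0},
    {"linear": [0,-0.11,0],"yaw": 0},
  ],
)

```text
t: 11.88
tool_pos: [0.5536, 0.018, 0.1399]
orientation: [-0.983, 1.505, -1.505]
force: [0.1, -0.6, -0.3]
opening: 0.0333
```

```bash
python3 -c "
from h import *
plan(.428,.209,.09,.346+1.571)"
```

```text
t 11.88 q6 0.35 lin [-0.1247  0.0499 -0.1916] dist 0.234 yaw [-2.329  0.813]  tcp [0.5536 0.018  0.1399] R_y [ 0.002  0.001 -1.   ] open 0.033 F [ 0.1 -0.6 -0.3]
```

carry_out(
  increments=[
    {"linear": [-0.025,0,-0.038],"yaw": 0.163},
    {"linear": [-0.05,0,-0.077],"yaw": 0.325},
    {"linear": [-0.075,0.0,-0.115],"yaw": 0.488},
    {"linear": [-0.1,0.01,-0.153],"yaw": 0.65},
    {"linear": [-0.125,0.02,-0.192],"yaw": 0.813},
  ],
  gripper=0.55,
)

```text
t: 12.5
tool_pos: [0.4267, 0.2105, 0.1194]
orientation: [-0.348, 2.037, -2.035]
force: [0.2, 0.5, -0.2]
opening: 0.0516
```

```bash
python3 -c "
from h import *
plan(.428,.209,.06,.346+1.571)"
```

```text
t 12.50 q6 1.58 lin [-0.0006  0.0594  0.0019] dist 0.059 yaw [ 3.136 -0.006]  tcp [0.4267 0.2105 0.1194] R_y [ 0.002  0.001 -1.   ] open 0.052 F [ 0.2  0.5 -0.2]
```

carry_out(
  increments=[
    {"linear": [-0.0005,0.03,0.002],"yaw": -0.006},
    {"linear": [-0.0005,0.059,0.002],"yaw": -0.006},
    {"linear": [-0.0005,0.085,0.002],"yaw": -0.006},
    {"linear": [-0.0005,0.099,0.002],"yaw": -0.006},
    {"linear": [-0.0005,0.0995,0.002],"yaw": -0.006},
  ],
)

```text
t: 13.12
tool_pos: [0.4271, 0.2085, 0.0188]
orientation: [-0.356, 2.034, -2.033]
force: [0.2, -0.3, 0.6]
opening: 0.051
```

carry_out(
  increments=[
    {"linear": [0,0,0],"yaw": 0},
    {"linear": [0,0,0],"yaw": 0},
    {"linear": [0,0,0],"yaw": 0},
    {"linear": [0,0,0],"yaw": 0},
    {"linear": [0,0,0],"yaw": 0},
  ],
  gripper=0,
)

```text
t: 13.75
tool_pos: [0.4275, 0.2086, 0.0194]
orientation: [-0.355, 2.033, -2.033]
force: [-0.7, 0.1, 5.3]
opening: 0.0198
```

carry_out(
  increments=[
    {"linear": [0,-0.03,0],"yaw": 0},
    {"linear": [0,-0.06,0],"yaw": 0},
    {"linear": [0,-0.08,0],"yaw": 0},
  ],
)

```text
t: 14.12
tool_pos: [0.4279, 0.2087, 0.1007]
orientation: [-0.354, 2.033, -2.032]
force: [0.4, -0.2, 0.4]
opening: 0.0199
```

```bash
python3 -c "
from h import *
plan(.5908,-.022,.095,2.730)"
```

```text
t 14.12 q6 1.57 lin [-0.0749  0.0058  0.2723] dist 0.283 yaw [ 2.329 -0.813]  tcp [0.4279 0.2087 0.1007] R_y [ 0.002  0.001 -1.   ] open 0.020 F [ 0.4 -0.2  0.4]
```

carry_out(
  increments=[
    {"linear": [-0.013,0,0.047],"yaw": -0.14},
    {"linear": [-0.026,0,0.094],"yaw": -0.28},
    {"linear": [-0.039,0,0.141],"yaw": -0.42},
    {"linear": [-0.052,0,0.188],"yaw": -0.56},
    {"linear": [-0.065,0,0.235],"yaw": -0.7},
  ],
)

```text
t: 14.75
tool_pos: [0.5694, 0.0084, 0.1005]
orientation: [-0.915, 1.581, -1.58]
force: [0.8, 0.7, 0.0]
opening: 0.0199
```

```bash
python3 -c "
from h import *
plan(.5908,-.022,.075,2.730)"
```

```text
t 14.75 q6 0.44 lin [0.0158 0.0255 0.0337] dist 0.045 yaw [ 3.033 -0.108]  tcp [0.5694 0.0084 0.1005] R_y [ 0.001  0.001 -1.   ] open 0.020 F [0.8 0.7 0. ]
```

carry_out(
  increments=[
    {"linear": [0.01,0,0.02],"yaw": -0.07},
    {"linear": [0.016,0,0.034],"yaw": -0.108},
    {"linear": [0.016,0.015,0.034],"yaw": -0.108},
    {"linear": [0.016,0.025,0.034],"yaw": -0.108},
    {"linear": [0.016,0.025,0.034],"yaw": -0.108},
  ],
)

```text
t: 15.38
tool_pos: [0.5891, -0.0214, 0.0734]
orientation: [-0.987, 1.508, -1.503]
force: [0.2, 0.0, 0.0]
opening: 0.0196
```

```bash
python3 -c "
from h import *
plan(.5908,-.022,.0265,2.730)
cv2.imwrite('pics/s3.png',cv2.resize(robot.read_camera('scene')[120:280,180:380],None,fx=4,fy=3.7))"
```

```text
t 15.38 q6 0.29 lin [-0.0001  0.0469  0.0019] dist 0.047 yaw [-3.142  0.   ]  tcp [ 0.5891 -0.0214  0.0734] R_y [-0.002  0.002 -1.   ] open 0.020 F [0.2 0.  0. ]
```

View pics/s3.png

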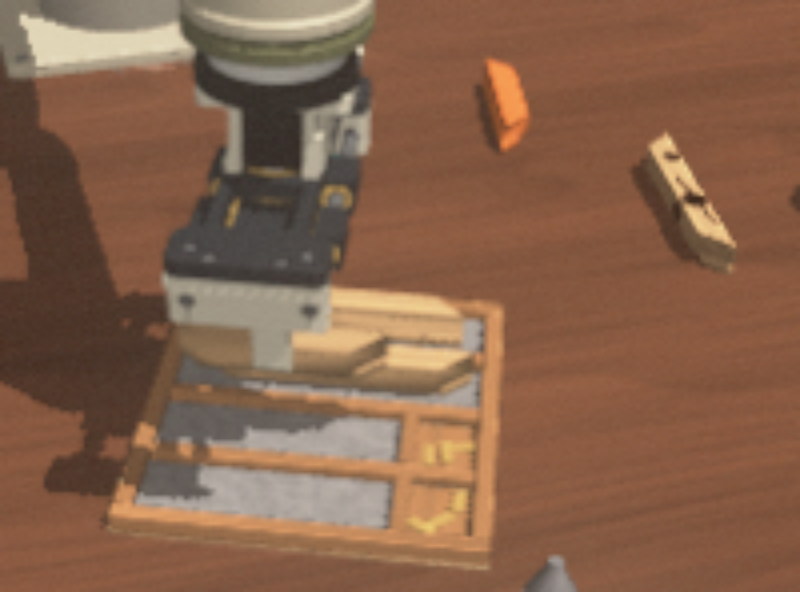

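The short rail (178–388, 350) is still high, in front of long rail B, and lined up with the short slot (162–400, 430). Lowering.

carry_out(
  increments=[
    {"linear": [0,0.02,0.002],"yaw": 0},
    {"linear": [0,0.035,0.002],"yaw": 0},
    {"linear": [0,0.043,0.002],"yaw": 0},
    {"linear": [0,0.0465,0.002],"yaw": 0},
    {"linear": [0,0.0465,0.002],"yaw": 0},
  ],
)

```text
t: 16.05
tool_pos: [0.5916, -0.0223, 0.0278]
orientation: [-0.986, 1.507, -1.504]
force: [0.3, -0.6, -0.4]
opening: 0.0198
```

carry_out(
  increments=[
    {"linear": [0,0,0],"yaw": 0},
    {"linear": [0,0,0],"yaw": 0},
    {"linear": [0,0,0],"yaw": 0},
  ],
  gripper=0.36,
)

```text
t: 16.42
tool_pos: [0.5919, -0.0223, 0.0282]
orientation: [-0.985, 1.507, -1.504]
force: [0.3, -1.1, 0.4]
opening: 0.0335
```

carry_out(
  increments=[
    {"linear": [0,-0.02,0],"yaw": 0},
    {"linear": [0,-0.05,0],"yaw": 0},
    {"linear": [0,-0.09,0],"yaw": 0},
    {"linear": [0,-0.11,0],"yaw": 0},
  ],
)

```text
t: 16.92
tool_pos: [0.5937, -0.0227, 0.1425]
orientation: [-0.981, 1.503, -1.506]
force: [0.4, -0.6, -0.6]
opening: 0.0334
```

```bash
python3 -c "
from h import *
plan(.4733,.3957,.12,-.089+1.571)"
```

```text
t 16.93 q6 0.29 lin [-0.3352  0.0222 -0.2778] dist 0.436 yaw [-1.894  1.248]  tcp [ 0.5937 -0.0227  0.1425] R_y [ 0.005  0.001 -1.   ] open 0.033 F [ 0.4 -0.6 -0.6]
```

carry_out(
  increments=[
    {"linear": [-0.042,0,-0.035],"yaw": 0.155},
    {"linear": [-0.084,0,-0.07],"yaw": 0.31},
    {"linear": [-0.126,0,-0.104],"yaw": 0.465},
    {"linear": [-0.168,0,-0.139],"yaw": 0.62},
    {"linear": [-0.21,0,-0.174],"yaw": 0.775},
  ],
  gripper=0.55,
)

```text
t: 17.55
tool_pos: [0.5175, 0.241, 0.1427]
orientation: [-0.38, 2.012, -2.012]
force: [0.4, 0.8, 0.1]
opening: 0.0514
```

```bash
python3 -c "
from h import *
plan(.4733,.3957,.09,-.089+1.571)"
```

```text
t 17.55 q6 1.54 lin [-0.0159  0.0526 -0.1602] dist 0.169 yaw [-2.674  0.468]  tcp [0.5175 0.241  0.1427] R_y [ 0.005  0.001 -1.   ] open 0.051 F [0.4 0.8 0.1]
```

carry_out(
  increments=[
    {"linear": [-0.004,0.01,-0.045],"yaw": 0.13},
    {"linear": [-0.008,0.02,-0.09],"yaw": 0.26},
    {"linear": [-0.012,0.035,-0.13],"yaw": 0.38},
    {"linear": [-0.016,0.05,-0.16],"yaw": 0.468},
    {"linear": [-0.016,0.053,-0.16],"yaw": 0.468},
  ],
)

```text
t: 18.18
tool_pos: [0.4717, 0.3968, 0.0882]
orientation: [-0.098, -2.179, 2.179]
force: [-0.4, -0.7, -0.1]
opening: 0.0513
```

```bash
python3 -c "
from h import *
plan(.4733,.3957,.02,-.089+1.571)
cv2.imwrite('pics/t4.png',cv2.resize(robot.read_camera('top')[80:260,60:300],None,fx=3.3,fy=3.3))"
```

```text
t 18.18 q6 2.28 lin [-0.0014  0.0682  0.001 ] dist 0.068 yaw [-3.139e+00  2.000e-03]  tcp [0.4717 0.3968 0.0882] R_y [ 0.003 -0.    -1.   ] open 0.051 F [-0.4 -0.7 -0.1]
```

View pics/t4.png

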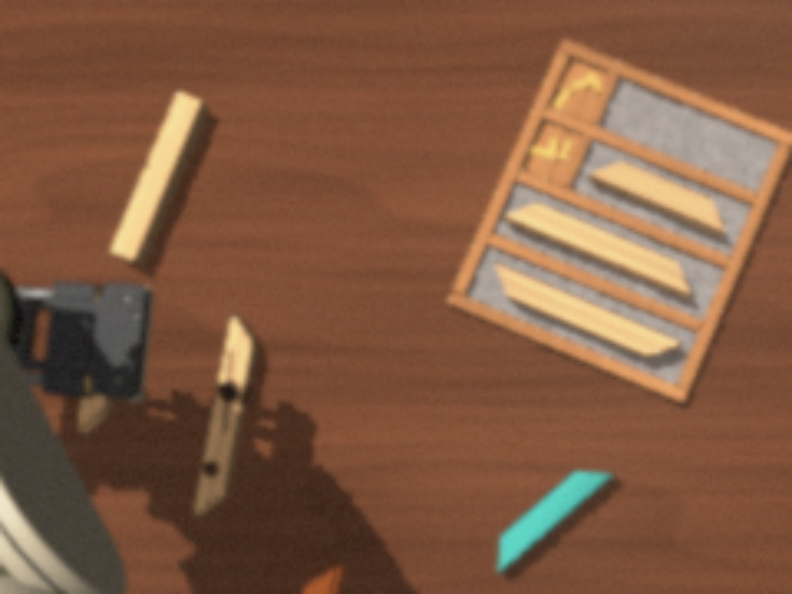

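Three rails lie in their slots ((655,195), (600,250), (585,312)); gripper is over the last short rail, with offcut (155,180) and knotty rail (228,415) clear of the fingers. Descending.

carry_out(
  increments=[
    {"linear": [-0.0015,0.025,0.001],"yaw": 0},
    {"linear": [-0.0015,0.05,0.001],"yaw": 0},
    {"linear": [-0.0015,0.064,0.001],"yaw": 0},
    {"linear": [-0.0015,0.068,0.001],"yaw": 0},
    {"linear": [-0.0015,0.068,0.001],"yaw": 0},
  ],
)

```text
t: 18.85
tool_pos: [0.4746, 0.3944, 0.0211]
orientation: [-0.099, -2.179, 2.179]
force: [0.7, 0.7, -0.3]
opening: 0.0512
```

carry_out(
  increments=[
    {"linear": [0,0,0],"yaw": 0},
    {"linear": [0,0,0],"yaw": 0},
    {"linear": [0,0,0],"yaw": 0},
    {"linear": [0,0,0],"yaw": 0},
    {"linear": [0,0,0],"yaw": 0},
  ],
  gripper=0,
)

```text
t: 19.48
tool_pos: [0.4747, 0.3946, 0.0214]
orientation: [-0.099, -2.18, 2.179]
force: [-0.4, 0.1, 1.8]
opening: 0.0196
```

carry_out(
  increments=[
    {"linear": [0,-0.03,0],"yaw": 0},
    {"linear": [0,-0.06,0],"yaw": 0},
    {"linear": [0,-0.09,0],"yaw": 0},
  ],
)

```text
t: 19.85
tool_pos: [0.4741, 0.3944, 0.112]
orientation: [-0.098, -2.179, 2.18]
force: [0.1, -0.1, -0.7]
opening: 0.0196
```

```bash
python3 -c "
from h import *
plan(.6385,-.0428,.105,2.730)"
```

```text
t 19.85 q6 2.27 lin [-0.2014  0.0078  0.4215] dist 0.467 yaw [ 1.896 -1.245]  tcp [0.4741 0.3944 0.112 ] R_y [ 0.004 -0.    -1.   ] open 0.020 F [ 0.1 -0.1 -0.7]
```

carry_out(
  increments=[
    {"linear": [-0.025,0,0.053],"yaw": -0.155},
    {"linear": [-0.05,0,0.105],"yaw": -0.31},
    {"linear": [-0.075,0,0.158],"yaw": -0.465},
    {"linear": [-0.1,0,0.21],"yaw": -0.62},
    {"linear": [-0.125,0,0.262],"yaw": -0.775},
  ],
)

```text
t: 20.48
tool_pos: [0.5764, 0.1209, 0.1125]
orientation: [-0.654, 1.817, -1.82]
force: [-0.8, 0.4, 0.2]
opening: 0.0198
```

```bash
python3 -c "
from h import *
plan(.6385,-.0428,.105,2.730)"
```

```text
t 20.48 q6 1.00 lin [0.057  0.0078 0.1655] dist 0.175 yaw [ 2.676 -0.465]  tcp [0.5764 0.1209 0.1125] R_y [ 0.004 -0.    -1.   ] open 0.020 F [-0.8  0.4  0.2]
```

carry_out(
  increments=[
    {"linear": [0.016,0,0.046],"yaw": -0.13},
    {"linear": [0.031,0,0.092],"yaw": -0.26},
    {"linear": [0.047,0,0.137],"yaw": -0.39},
    {"linear": [0.057,0,0.165],"yaw": -0.465},
    {"linear": [0.057,0.02,0.165],"yaw": -0.465},
  ],
)

```text
t: 21.1
tool_pos: [0.6402, -0.0449, 0.0942]
orientation: [-0.977, 1.501, -1.511]
force: [-0.9, -0.1, 0.4]
opening: 0.0196
```

```bash
python3 -c "
from h import *
plan(.6385,-.0428,.028,2.730)"
```

```text
t 21.10 q6 0.26 lin [-0.0011  0.0662 -0.003 ] dist 0.066 yaw [ 3.139e+00 -3.000e-03]  tcp [ 0.6402 -0.0449  0.0942] R_y [ 0.008 -0.001 -1.   ] open 0.020 F [-0.9 -0.1  0.4]
```

carry_out(
  increments=[
    {"linear": [-0.001,0.025,-0.003],"yaw": 0},
    {"linear": [-0.001,0.045,-0.003],"yaw": 0},
    {"linear": [-0.001,0.058,-0.003],"yaw": 0},
    {"linear": [-0.001,0.065,-0.003],"yaw": 0},
    {"linear": [-0.001,0.066,-0.003],"yaw": 0},
  ],
)

```text
t: 21.72
tool_pos: [0.6385, -0.0427, 0.0281]
orientation: [-0.977, 1.501, -1.511]
force: [0.1, -1.2, 0.5]
opening: 0.0196
```

carry_out(
  increments=[
    {"linear": [0,0,0],"yaw": 0},
    {"linear": [0,0,0],"yaw": 0},
    {"linear": [0,0,0],"yaw": 0},
  ],
  gripper=0.36,
)

```text
t: 22.1
tool_pos: [0.6389, -0.0427, 0.0287]
orientation: [-0.976, 1.5, -1.511]
force: [-0.5, -0.2, -0.2]
opening: 0.0335
```

carry_out(
  increments=[
    {"linear": [0,-0.02,0],"yaw": 0},
    {"linear": [0,-0.05,0],"yaw": 0},
    {"linear": [0,-0.09,0],"yaw": 0},
    {"linear": [0,-0.14,0],"yaw": 0},
    {"linear": [0,-0.17,0],"yaw": 0},
  ],
)

```text
t: 22.72
tool_pos: [0.6387, -0.0427, 0.2041]
orientation: [-0.972, 1.496, -1.513]
force: [0.6, -0.1, -0.7]
opening: 0.0333
```

```bash
python3 -c "
from h import *
plan(.55,.33,.22)"
```

```text
t 22.73 q6 0.27 lin [-0.3056 -0.0179 -0.231 ] dist 0.383 yaw []  tcp [ 0.6387 -0.0427  0.2041] R_y [ 0.015 -0.002 -1.   ] open 0.033 F [ 0.6 -0.1 -0.7]
```

Move the arm aside for a clear look.

carry_out(
  increments=[
    {"linear": [-0.045,0,-0.035],"yaw": 0},
    {"linear": [-0.09,0,-0.07],"yaw": 0},
    {"linear": [-0.135,0,-0.105],"yaw": 0},
    {"linear": [-0.18,0,-0.14],"yaw": 0},
    {"linear": [-0.22,0,-0.17],"yaw": 0},
  ],
)

```text
t: 23.35
tool_pos: [0.5712, 0.2291, 0.2047]
orientation: [-0.97, 1.494, -1.513]
force: [-0.1, 0.0, -0.8]
opening: 0.0335
```

carry_out(
  increments=[
    {"linear": [-0.03,0,-0.03],"yaw": 0},
    {"linear": [-0.06,0,-0.06],"yaw": 0},
    {"linear": [-0.06,0,-0.06],"yaw": 0},
    {"linear": [-0.06,0,-0.06],"yaw": 0},
  ],
)

```text
t: 23.85
tool_pos: [0.5407, 0.308, 0.2054]
orientation: [-0.969, 1.493, -1.513]
force: [-0.0, -0.5, 0.9]
opening: 0.0336
```

Run:
```python
from h import *
t=robot.read_camera('top'); s=robot.read_camera('scene')
cv2.imwrite('pics/tf.png',t)
big=cv2.resize(t,None,fx=4.5,fy=4.5,interpolation=cv2.INTER_CUBIC)
c=np.array([.575,.0067]);a=1.1593
for x,y,L in((0,.026,.17),(0,.078,.17),(-.02,-.026,.13),(-.02,-.078,.13)):
    p=pose2(c,a,[[x-L/2,y-.021],[x+L/2,y-.021],[x+L/2,y+.021],[x-L/2,y+.021]])
    cv2.polylines(big,[((proj(np.c_[p,np.full(4,.006)])+.5)*4.5).astype(int)],True,(255,255,0),1)
cv2.imwrite('pics/tfc.png',big[380:940,820:1420])
cv2.imwrite('pics/sf.png',s)
cv2.imwrite('pics/sfc.png',cv2.resize(s[180:290,190:330],None,fx=5.4,fy=5.4,interpolation=cv2.INTER_CUBIC))
i0=cv2.imread('pics/top0.png')
cv2.imwrite('pics/d.png',cv2.absdiff(i0,t))
```

```text
(no output)
```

View pics/tfc.png

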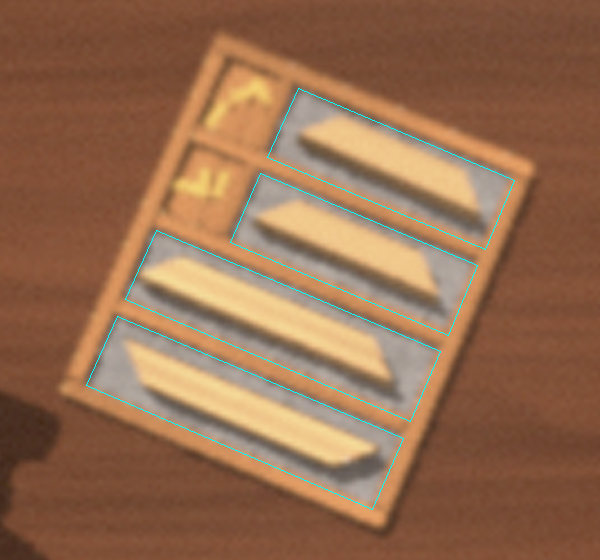

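View pics/sfc.png

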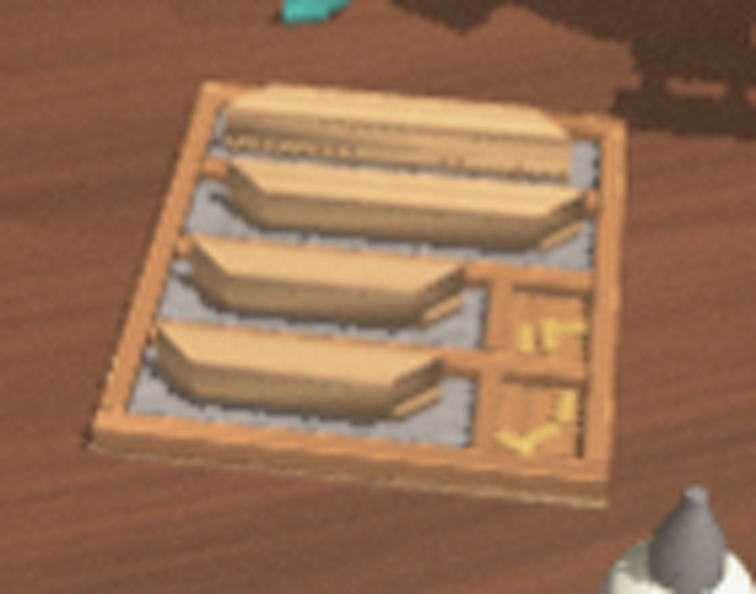

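View pics/d.png

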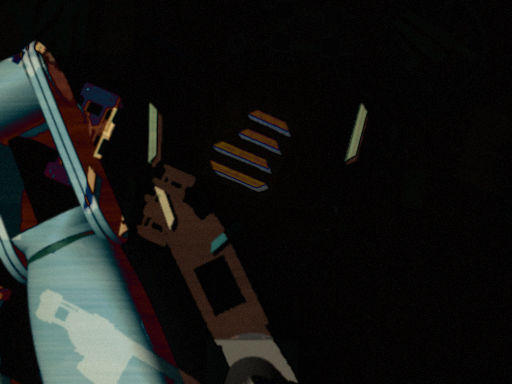

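View pics/sf.png

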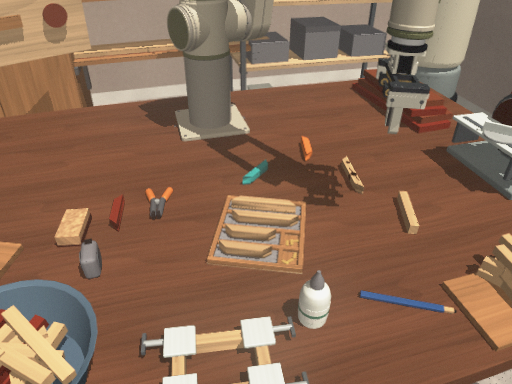

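All four rails are flat inside their slot outlines, at scene crop y of about 125, 200, 280 and 370. In the top-view difference picture, the block, tape measure and dark rail have not changed. In the scene view the knotty rail (351,174) and offcut (408,212) are where they started. Handing in.

```bash
python3 -c "
from plant import robot
print(robot.close_job())"
```

```text
the job is handed in; nothing more can be done
None
```

I put the two clean long rails in the two long slots, then the two clean short rails in the two short slots, and handed the job in at about 24 s of the 99 s allowed. No verdict was reported.

- **Rails:** my last top and scene pictures show all four lying flat and the same way up, each inside its slot, with the gripper clear of everything.
- **Dark rail, sanding block and tape measure:** comparing the top view from before and after showed no change.
- **Knotty rail and square offcut:** the arm hid these in the last top view, so I checked them by eye in the scene view. They are at the same pixels as at the start.
- **Forces:** the highest wrist force in the readings I saw was about 5 N. No check failed or disagreed.

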